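# Slide the postcard box through the fence gap up to the stop

### The arm

A 7-joint arm with a two-finger parallel gripper is mounted at the origin on the work surface. World frame = base frame: x ahead of the robot, y to its left, z up, the work surface at z = 0. Lengths are in m, angles in rad, forces in N, time in s.
With the tool pointing down it reaches from about 0.4 to 0.85 m from the base axis. Payload 4.5 kg.
Tool frame: the origin (TCP) lies at the very end of the fingers, on their centre line; the grasp point (between the pads) lies 19 mm behind it (r.grasp_offset is the distance from the TCP to the grasp point, in m); y points along the fingers, x is the direction in which the jaws open and shut, and the axes are right-handed (so a half turn about y gives the same grasp; the last joint's range is limited). The gripper opens to 88 mm and grips with 3 to 60 N. Pads are 18 mm wide; open, the fingers measure 123 mm over their backs; the gripper's body (75 mm by 187 mm) begins 45 mm behind the grasp point.
Start: joints at [-1.146, 0.689, -0.195, 1.565, 0.157, 0.902, -0.215], TCP at [0.238, 0.578, 0.201] pointing down, gripper open.
Joint ranges: [-3.01, 3.01], [-0.46, 2.08], [-1.47, 1.51], [0.13, 2.56], [-1, 4.14], [0.04, 2.09], [-2.66, 2.66]. Speed limits (rad/s): [2.57, 2.57, 3.14, 3.14, 3.14, 3.14, 3.14].

### API

Orientations are given as a unit quaternion [x, y, z, w].
In Python, from workcell import r gives the robot as it stands.
- The arm moves only by the tool servo_tool, never from a script. Its argument "increments" is a list of rows, each a list of 3 entries, a list of its own where there are three numbers: the shift along the tool's x, y, z in m, then the turn, a rotation vector about the tool's x, y, z in degrees, then the closure, from 0 (fully open) to 1 (shut). A call has 1 to 10 rows; each row shifts and turns the commanded pose from where the row before left it, along the tool's axes as they then stand; what a row does not reach is not made up. A row lasts 1/8 s, in which the tool goes at most 62.5 mm and 10.7 degrees, less where a joint would pass 70% of its speed; a pose out of reach is approached as far as the arm can. A call is refused whole if a number of a shift passes 0.0625 or a number of a turn 10.7, either way. A call with a gripper value outside its range is refused whole. The fingers move at their own pace and stop on an object; "force" is the grip in N (left out, the last holds). Time passes only in rows, so rows that do not move let the fingers close. It gives the time, the measured TCP pose, the force and the opening at its end, in the units of the state.
- r.state(): the state, without advancing time (a new reading comes with each control period).
- r.read_camera(name): name is "scene" or "top" or "wrist"; returns (picture, depth): 384x512x3 uint8, red, green, blue; 384x512 float32, m along the optical axis (not along the pixel's ray), 0 where there is no reading.
- r.camera_params(name): a dict with "fx", "fy", "cx", "cy" (pixels), "extrinsics" (4x4, takes a point from camera to world coordinates). Camera axes: x right, y up, looking along -z (the intrinsics and any distortion apply to the point x, -y, -z); pixel columns grow to the right and rows downward; lengths in m; the calibration is good to about 2 mm. A picture is of the moment at which its call begins: read the wrist's pose just before it. camera_params takes no time and is no camera call; for the wrist camera it gives the pose at the moment of the call.
- r.job_done(): hands the job in, once; it reports no verdict.
Trained networks look in the newest picture that a camera, given by its name, has taken for a name from the list of things; names that differ only in an ending like _2 or _b are one class to them, and where a whole thing is asked for, a point or a joint stands for the part that bears it (a point fixed in the world has none). Each returns a list of dicts, best first, with "conf" (0 to 1); they miss things now and then, are a little off and sometimes report something else, mostly with a low value. They report only what shows in the picture. A call takes as long as a camera call.
- r.look_for(query, camera): "centre" ([column, row] in pixels, amid what is visible of it).
- r.silhouettes(query, camera): "region" (384x512 bool, what is visible of it) and "centre" ([column, row] in pixels, amid what is visible of it).
- r.place_of(query, camera): "centre" ([column, row] in pixels: a listed point, or the origin of a listed thing).
The state is a dict: "time_s": time; "qpos": joint angles; "joint_vel": joint speeds; "joint_efforts": joint torques, N m; "ee_pos": TCP position; "eef_rot": TCP orientation; "wrist_force": force on the tool from outside, world axes, zero at the start; "wrist_torque": the same for the moment, N m; "finger_gap": opening from 0.0 (shut) to 1.0 (fully open).
Only numpy, scipy, OpenCV 4.12 (cv2) and the standard library are available. Lean on these libraries where they do the work, as an engineer would, in place of code of your own. Each camera call takes 0.05 s, during which the arm holds its last target.

### The job

On the archive packing bench, push the large flat cardboard postcard box along the table, lengthwise, through the narrow gap between the two wooden fence rails until it is wholly past the rails and its leading end rests squared up against the wooden stop board behind the gap. Only push it with the fingers: do not lift or tip it, and leave everything else on the bench where it is. Finish with the hand clear of everything.

Things in the scene. Friction and masses are not known exactly. Their poses are not given: they have to be found in the camera images.
- card_box: The part to push: flat closed cardboard box, 150 long (its x) x 96 wide (y) x 40 mm high, 0.25 to 0.5 kg, dark seam round its sides, blank white label on its lid; the larger of the two cardboard boxes. Loose, slides with ordinary friction. Origin: centre of its underside. Starts right (-y) of the fence, roughly lengthwise to the gap, but turned and offset. Either end may lead.
- fence: Fixed dark-wood fence: two rails in line along its y, each 30 mm thick, 40 high, 115 long, with a 102 mm gap between their half-round (15 mm radius) inner ends; and a stop board beyond (see stop). Origin: on the bench in the middle of the gap; its x is the push direction through the gap (roughly robot's left, +y); the rails fill x -15 to 15 mm.
- stop (a point): Bench-level middle of the near face of the fixed stop board, which is 130 mm long, 22 thick, 40 high, parallel to the rails, centred on the gap. Axes as the fence's. It lies at x = 185 mm from the fence origin, so the box when home is centred at x = 110 mm and its rear end is 20 mm past the rails.
- tape: Bystander: roll of paper tape lying flat, 84 mm across, 24 mm high, beside the lane between rail and stop, on the side nearer the robot. Origin: centre of its underside.
- loupe: Bystander: black loupe, 42 mm across, 42 mm high, beside the lane between rail and stop, on the side farther from the robot. Origin: centre of its underside.
- stamp: Bystander: wooden hand stamp, 58 x 26 mm foot, 57 mm high, towards the far edge of the bench. Origin: centre of its underside.
- small_box: Bystander: smaller cardboard box without label, 100 x 64 x 35 mm, towards the far edge of the bench. Origin: centre of its underside.
- book: Bystander: green bound book lying flat, 156 x 112 x 30 mm, to the left beyond the stop. Origin: centre of its underside.
- glue: Bystander: small upright jar of glue, 32 mm across, 85 mm high, right of the postcard box. Origin: centre of its underside.
- brush: Bystander: dusting brush lying on the bench near the robot's right front. Origin: its underside near the middle.

How it is judged:
By the outcome, as a careful person would: the job done as asked, in the order asked, and still so for the second after the job is handed in, with the robot touching nothing.
It also fails if it takes over 64 s, if anything falls off the work surface, if the arm or the gripper's body presses on something with over 40 N, if the wrist force passes 120 N, or if a joint passes its speed limit or range.

## Working session

There is one attempt and no reset: what is moved stays moved. The work goes in short steps, Python scripts to look and compute and a tool call to move; the robot and the scene stay as the last step left them, time stands still between calls to the robot, and variables do not carry over. Pictures are saved under pics/ and viewed, and the job is handed in when it is done.

Besides the shell and the picture viewer there is one more tool, called after ">>>" as name(argument=value, ...) on one line, values as JSON. servo_tool: Moves the arm, as the interface text tells. Its arguments: {"type":"object","properties":{"increments":{"type":"array","items":{"type":"array"}},"force":{"type":"number"}},"required":["increments"]}

```bash
mkdir -p pics; ls; cat > h.py <<'E'
import numpy as np, cv2
from workcell import r
def save(cam,name):
    p,d=r.read_camera(cam); cv2.imwrite('pics/'+name,p[:,:,::-1]); return p,d
E
python3 - <<'E'
from h import *
for c in ['scene','top']:
    p,d=save(c,c+'0.png'); print(c,{k:np.round(v,3).tolist() for k,v in r.camera_params(c).items()})
print(r.state())
E
```

```text
pics
scene {'fx': 353.929, 'fy': 353.929, 'cx': 252.896, 'cy': 193.003, 'extrinsics': [[-0.454, -0.727, 0.515, 1.044], [0.891, -0.366, 0.268, 0.226], [-0.006, 0.58, 0.814, 0.837], [0.0, 0.0, 0.0, 1.0]]}
top {'fx': 439.015, 'fy': 439.015, 'cx': 252.005, 'cy': 193.703, 'extrinsics': [[-0.01, 0.997, -0.082, 0.413], [-1.0, -0.01, -0.01, -0.034], [-0.01, 0.081, 0.997, 1.531], [0.0, 0.0, 0.0, 1.0]]}
{'time_s': 0.1, 'qpos': array([-1.14617137,  0.68988135, -0.19451726,  1.56620746,  0.1573097 ,
        0.90249873, -0.21502319]), 'joint_vel': array([-0.00030155,  0.00040041, -0.00081569,  0.00015623,  0.00054563,
       -0.0007873 , -0.00137925]), 'joint_efforts': array([-3.32246724e-03, -5.28496671e+01, -1.27166290e+00, -1.53836381e+01,
       -5.25971653e-02,  2.02323143e-03,  3.15763202e-05]), 'ee_pos': array([0.23790992, 0.57728801, 0.1999106 ]), 'eef_rot': array([ 0.58789086,  0.39299837, -0.39388773, -0.58718742]), 'wrist_force': array([ 0.15340573, -0.08147391,  1.01920817]), 'wrist_torque': array([0.00505654, 0.00220248, 0.02477547]), 'finger_gap': 0.9969188004484653}
```

View pics/scene0.png

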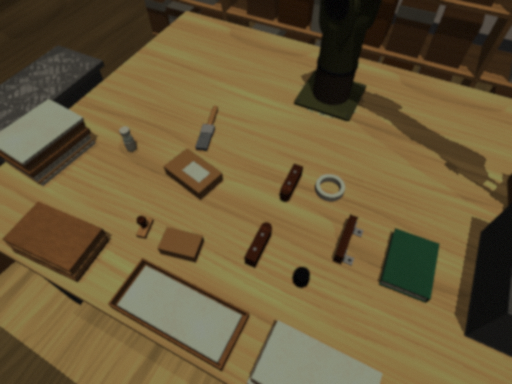

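View pics/top0.png

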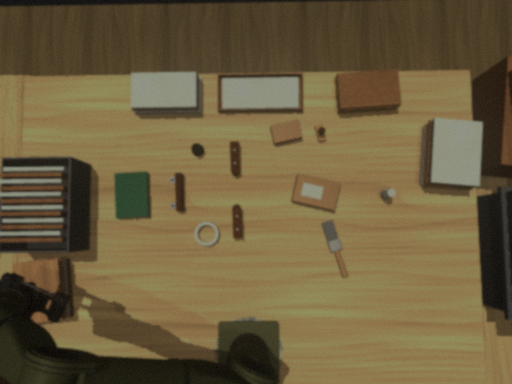

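The top view shows the box at about (316,192), rails at (235,158) and (238,222), the stop at (180,192), tape at (207,234), loupe at (197,150) and glue at (389,194). Next I'll measure them.

```bash
cat >> h.py <<'E'
def pts(cam,mask,d,P=None):
    P=P or r.camera_params(cam)
    v,u=np.nonzero(mask&(d>0)); z=d[v,u]
    c=np.stack([(u-P['cx'])/P['fx']*z,-(v-P['cy'])/P['fy']*z,-z,np.ones_like(z)])
    return (P['extrinsics']@c)[:3].T
def ray_at(P,uv,z):
    uv=np.atleast_2d(uv).astype(float)
    d=np.stack([(uv[:,0]-P['cx'])/P['fx'],-(uv[:,1]-P['cy'])/P['fy'],-np.ones(len(uv))])
    R=P['extrinsics'][:3,:3];t=P['extrinsics'][:3,3]
    w=R@d; s=(z-t[2])/w[2]
    return (t[:,None]+w*s).T
def rect(p):
    (c,s,a)=cv2.minAreaRect((p[:,:2]*1000).astype(np.float32)); return np.round(c,1),np.round(s,1),round(a,1)
E
python3 - <<'E'
from h import *
for cam in ['top','scene']:
    p,d=r.read_camera(cam)
    for q in ['card_box','fence','tape','loupe','glue','stop']:
        for s in r.silhouettes(q,cam)[:2]:
            m=s['region'];w=pts(cam,m,d)
            if len(w)<3: print(q,'few');continue
            top=w[w[:,2]>np.percentile(w[:,2],90)-0.012]
            print(cam,q,round(s['conf'],2),np.round(s['centre']),m.sum(),'z',np.round(np.percentile(w[:,2],[5,50,95]),3),rect(top))
    for q in ['card_box','fence','stop']:
        for s in r.place_of(q,cam)[:2]: print('place',q,round(s['conf'],2),np.round(s['centre'],1),np.round(ray_at(r.camera_params(cam),s['centre'],0),4))
E
```

```text
top card_box 0.88 [318. 192.] 1211 z [0.034 0.04  0.046] (array([ 540.5, -239.1]), array([149.8,  96.1]), 76.3)
top fence 0.98 [234. 173.] 973 z [0.004 0.039 0.045] (array([550.5, 131.8]), array([330.9, 223.4]), 1.7)
top fence 0.2 [286. 132.] 577 z [0.016 0.035 0.041] (array([ 752.1, -140.1]), array([65.7, 98.2]), 11.5)
top tape 0.63 [211. 237.] 277 z [0.001 0.023 0.029] (array([402.9, 138. ]), array([82.2, 80. ]), 0.2)
top loupe 0.42 [195. 150.] 119 z [0.018 0.041 0.047] (array([694.4, 168.3]), array([35.8, 34.3]), 42.3)
top glue 0.62 [388. 195.] 130 z [0.021 0.08  0.089] (array([ 532. , -480.4]), array([26.8, 28.9]), 4.3)
top stop 0.94 [238. 204.] 981 z [0.005 0.039 0.046] (array([550.5, 131.8]), array([330.9, 223.4]), 1.7)
place card_box 0.74 [318.3 193.4] [[ 0.5368 -0.2508  0.    ]]
place stop 0.72 [182.8 194.2] [[0.539  0.2234 0.    ]]
place stop 0.7 [285.6 131.8] [[ 0.7567 -0.1401  0.    ]]
scene card_box 0.93 [194. 174.] 1721 z [0.006 0.038 0.041] (array([ 544.2, -233.4]), array([151.3,  96.8]), 76.5)
scene fence 0.84 [268. 230.] 1898 z [-0.001  0.038  0.041] (array([552.3, 136.4]), array([334.5, 224.5]), 1.7)
scene tape 0.78 [326. 192.] 543 z [-0.001  0.02   0.025] (array([408. , 142.1]), array([84. , 81.6]), 26.7)
scene tape 0.2 [301. 275.] 286 z [0.01  0.04  0.043] (array([699.3, 175.1]), array([34. , 36.5]), 76.5)
scene loupe 0.53 [302. 274.] 311 z [0.007 0.04  0.043] (array([698.8, 174. ]), array([35.9, 36. ]), 23.7)
scene glue 0.82 [125. 141.] 281 z [0.    0.049 0.084] (array([ 535.6, -474.6]), array([30. , 27.3]), 41.3)
scene stop 0.64 [273. 230.] 1651 z [0.002 0.038 0.041] (array([553.9, 136.7]), array([331.2, 224.2]), 1.7)
place card_box 0.65 [193.7 177.9] [[ 0.545  -0.2335  0.    ]]
place fence 0.79 [270.9 216.4] [[0.5633 0.0311 0.    ]]
place stop 0.8 [340.7 242.2] [[0.5525 0.2296 0.    ]]
```

```bash
cat >> h.py <<'E'
from scipy.spatial.transform import Rotation as Ro
def tool():
    s=r.state(); R=Ro.from_quat(s['eef_rot']).as_matrix()
    print('t',round(s['time_s'],2),'pos',np.round(s['ee_pos'],4),'gap',round(s['finger_gap'],3),'F',np.round(s['wrist_force'],1),'q',np.round(s['qpos'],2))
    print('x',np.round(R[:,0],3),'y',np.round(R[:,1],3),'z',np.round(R[:,2],3),'zyaw',round(np.degrees(np.arctan2(R[1,2],R[0,2])),2))
    return s['ee_pos'],R
E
python3 - <<'E'
from h import *
tool()
p,d=save('wrist','w0.png'); print(np.round(r.camera_params('wrist')['extrinsics'],3))
for cam in ['top','scene']:
    p,d=r.read_camera(cam)
    m=r.silhouettes('fence',cam)[0]['region'].astype(np.uint8)
    n,l,st,c=cv2.connectedComponentsWithStats(m)
    for i in range(1,n):
        w=pts(cam,l==i,d); 
        if len(w)>30: print(cam,len(w),rect(w[w[:,2]>0.03]))
    for q in ['stamp','small_box','book','brush']:
        for s in r.silhouettes(q,cam)[:1]: print(cam,q,round(s['conf'],2),rect(pts(cam,s['region'],d)))
E
```

```text
t 1.1 pos [0.2381 0.5779 0.2006] gap 0.998 F [ 0.   0.3 -0.6] q [-1.15  0.69 -0.19  1.57  0.16  0.9  -0.22]
x [0.381 0.925 0.   ] y [-0.  0. -1.] z [-0.925  0.381  0.   ] zyaw 157.61
[[ 0.381 -0.88  -0.285  0.163]
 [ 0.925  0.362  0.118  0.609]
 [-0.001 -0.309  0.951  0.385]
 [ 0.     0.     0.     1.   ]]
top 317 (array([660.6,  38.1]), array([114.9,  29.9]), 2.0)
top 368 (array([545.6, 230.8]), array([128.5,  24.4]), 2.7)
top 318 (array([444.3,  32. ]), array([112.4,  30.1]), 1.7)
top stamp 0.42 (array([ 751.1, -260.4]), array([57.4, 30.2]), 6.1)
top small_box 0.75 (array([ 757. , -142.7]), array([ 74.6, 109. ]), 12.5)
top book 0.71 (array([541.7, 395.9]), array([162.5, 114.8]), 3.0)
top brush 0.82 (array([ 345.8, -307. ]), array([201.5,  45.3]), 16.3)
scene 466 (array([446.4,  36.3]), array([118.2,  30.9]), 1.9)
scene 609 (array([550.2, 236.5]), array([131.7,  24.3]), 2.2)
scene 635 (array([665.2,  43.5]), array([113.6,  29.7]), 1.4)
scene stamp 0.53 (array([ 751.7, -262.4]), array([66.3, 37.6]), 15.8)
scene small_box 0.57 (array([ 751.2, -145.4]), array([ 82.2, 117.9]), 14.2)
scene book 0.96 (array([530.1, 404.9]), array([183.5, 123.9]), 2.3)
scene brush 0.7 (array([ 346.6, -301.1]), array([206. ,  40.9]), 16.4)
```

View pics/w0.png

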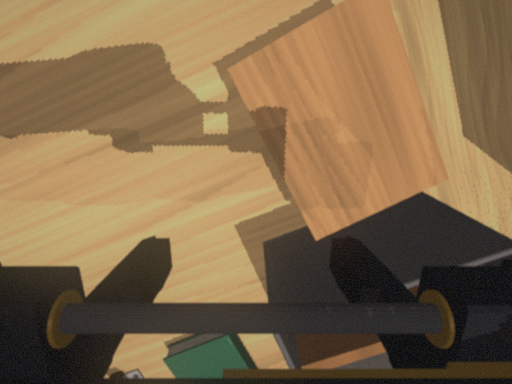

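Swinging round the base to behind the box, with the fingers set to about a 50 mm opening as a two-point pusher.

>>> servo_tool(increments=[[[-0.0024, 0, -0.0545], [0, 5, 0], 0.43], [[-0.0024, 0, -0.0545], [0, 5, 0], 0.43], [[-0.0024, 0, -0.0545], [0, 5, 0], 0.43], [[-0.0024, 0, -0.0545], [0, 5, 0], 0.43], [[-0.0024, 0, -0.0545], [0, 5, 0], 0.43], [[-0.0024, 0, -0.0545], [0, 5, 0], 0.43], [[-0.0024, 0, -0.0545], [0, 5, 0], 0.43], [[-0.0024, 0, -0.0545], [0, 5, 0], 0.43], [[-0.0024, 0, -0.0545], [0, 5, 0], 0.43], [[-0.0024, 0, -0.0545], [0, 5, 0], 0.43]])

```text
time_s: 3.0
ee_pos: [0.5967, 0.1873, 0.2007]
eef_rot: [-0.699, -0.108, 0.107, 0.699]
wrist_force: [1.2, -0.0, -0.1]
finger_gap: 0.569
```

>>> servo_tool(increments=[[[-0.0024, 0, -0.0545], [0, 5, 0], 0.43], [[-0.0024, 0, -0.0545], [0, 5, 0], 0.43], [[-0.0024, 0, -0.0545], [0, 5, 0], 0.43], [[-0.0024, 0, -0.0545], [0, 5, 0], 0.43], [[-0.0024, 0, -0.0545], [0, 5, 0], 0.43], [[-0.0024, 0, -0.0545], [0, 5, 0], 0.43], [[-0.0024, 0, -0.0545], [0, 5, 0], 0.43], [[-0.0024, 0, -0.0545], [0, 5, 0], 0.43], [[-0.0024, 0, -0.0545], [0, 5, 0], 0.43], [[-0.0024, 0, -0.0545], [0, 5, 0], 0.43]])

```text
time_s: 4.25
ee_pos: [0.5271, -0.3369, 0.2006]
eef_rot: [-0.679, 0.198, -0.198, 0.679]
wrist_force: [-0.3, -0.9, -0.4]
finger_gap: 0.572
```

>>> servo_tool(increments=[[[0, 0, 0], [0, -9, 0], 0.43], [[0, 0, 0], [0, -9, 0], 0.43], [[0, 0, 0], [0, 0, 0], 0.43]])

```text
time_s: 4.62
ee_pos: [0.5276, -0.3354, 0.2006]
eef_rot: [-0.701, 0.089, -0.089, 0.702]
wrist_force: [-0.4, 0.1, -0.6]
finger_gap: 0.572
```

```bash
python3 - <<'E'
from h import *
tool()
p,d=save('wrist','w1.png'); P=r.camera_params('wrist')
s=r.silhouettes('card_box','wrist')[0]; w=pts('wrist',s['region'],d,P)
print(s['conf'],np.percentile(w[:,2],[5,50,95]),rect(w[w[:,2]>.03]))
p,d=save('top','t1.png')
s=r.silhouettes('card_box','top')[0]; w=pts('top',s['region'],d)
print(s['conf'],rect(w[w[:,2]>.03]))
E
```

```text
t 4.62 pos [ 0.5276 -0.3354  0.2006] gap 0.572 F [-0.4  0.1 -0.6] q [ 0.44  0.69  0.09  1.57 -0.08  0.88  0.31]
x [ 0.968 -0.25   0.   ] y [ 0.     0.001 -1.   ] z [0.25  0.968 0.001] zyaw 75.51
0.65 [0.03863581 0.04016303 0.04153901] (array([ 538.9, -236.2]), array([150.3,  96.1]), 76.2)
0.92 (array([ 540.4, -238.9]), array([149.9,  96.5]), 76.6)
```

View pics/w1.png

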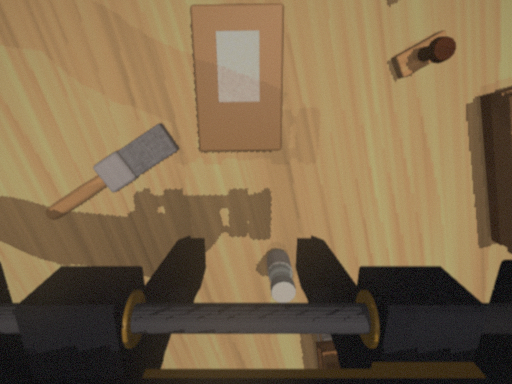

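>>> servo_tool(increments=[[[-0.011, 0.02, -0.005], [0, -0.9, 0], 0.43], [[0, 0.045, 0], [0, 0, 0], 0.43], [[0, 0.045, 0], [0, 0, 0], 0.43], [[0, 0.04, 0], [0, 0, 0], 0.43], [[0, 0.025, 0], [0, 0, 0], 0.43], [[0, 0.0135, 0], [0, 0, 0], 0.43], [[0, 0, 0], [0, 0, 0], 0.43]])

```text
time_s: 5.7
ee_pos: [0.5155, -0.3372, 0.0116]
eef_rot: [-0.702, 0.083, -0.083, 0.702]
wrist_force: [-0.3, 0.1, 0.3]
finger_gap: 0.569
```

```bash
cat >> h.py <<'E'
Fo=np.array([553.0,36.5]); Fa=np.radians(91.8)
def infence(c,a):
    u=np.array([np.cos(Fa),np.sin(Fa)]);v=np.array([-u[1],u[0]]);d=np.array(c)-Fo
    a=a if a>45 else a+90
    return 'fence s %.1f lat %.1f head %.2f'%(d@u,d@v,a-np.degrees(Fa))
def look(tag,cams=('wrist','top','scene')):
    tool()
    for cam in cams:
        p,d=save(cam,f'{tag}_{cam}.png'); P=r.camera_params(cam)
        S=r.silhouettes('card_box',cam)
        if not S: print(cam,'none');continue
        w=pts(cam,S[0]['region'],d,P); w=w[w[:,2]>.03]
        x=rect(w); print(cam,round(S[0]['conf'],2),len(w),x,infence(x[0],x[2]))
E
python3 -c "
from h import *
look('a')"
```

```text
t 5.7 pos [ 0.5155 -0.3372  0.0116] gap 0.569 F [-0.3  0.1  0.3] q [ 0.48  0.94  0.05  1.72 -0.09  0.48  0.35]
x [ 0.972 -0.233 -0.001] y [-0.001  0.    -1.   ] z [0.233 0.972 0.   ] zyaw 76.5
wrist 0.64 37012 (array([ 533. , -263.2]), array([95.4, 96.3]), 76.3) fence s -298.9 lat 29.4 head -15.50
top 0.91 1218 (array([ 539.9, -239.1]), array([150.5,  95.5]), 76.3) fence s -275.1 lat 21.8 head -15.50
scene 0.98 1355 (array([ 544.6, -233.6]), array([150.6,  95.9]), 76.1) fence s -269.7 lat 16.9 head -15.70
```

View pics/a_wrist.png

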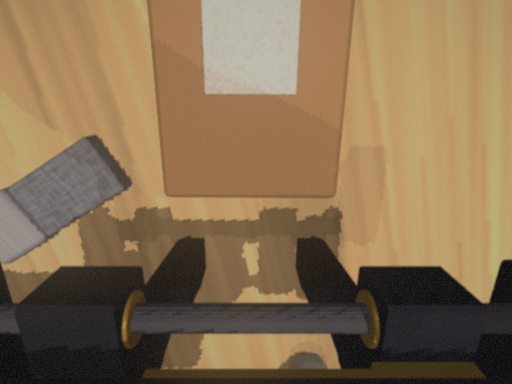

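>>> servo_tool(increments=[[[0, 0, 0.004], [0, 0, 0], 0.43], [[0, 0, 0.005], [0, 0, 0], 0.43], [[0, 0, 0.005], [0, 0, 0], 0.43], [[0, 0, 0.005], [0, 0, 0], 0.43], [[0, 0, 0.005], [0, 0, 0], 0.43], [[0, 0, 0.005], [0, 0, 0], 0.43], [[0, 0, 0.005], [0, 0, 0], 0.43], [[0, 0, 0.005], [0, 0, 0], 0.43], [[0, 0, 0.005], [0, 0, 0], 0.43]])

```text
time_s: 7.12
ee_pos: [0.526, -0.2944, 0.0121]
eef_rot: [-0.702, 0.083, -0.083, 0.702]
wrist_force: [-0.3, -0.8, 0.8]
finger_gap: 0.566
```

```bash
sed -i 's/^def infence(c,a):/FO={"top":np.array([552.5,35.1]),"scene":np.array([555.8,39.9]),"wrist":np.array([554.1,37.5])}\ndef infence(c,a,cam):/; s/np.array(c)-Fo/np.array(c)-FO[cam]/; s/infence(x\[0\],x\[2\])/infence(x[0],x[2],cam)/' h.py
python3 -c "
from h import *
look('b')"
```

```text
t 7.12 pos [ 0.526  -0.2944  0.0121] gap 0.566 F [-0.3 -0.8  0.8] q [ 0.4   0.93  0.06  1.76 -0.11  0.45  0.3 ]
x [ 0.972 -0.233 -0.   ] y [ 0.  0. -1.] z [0.233 0.972 0.   ] zyaw 76.51
wrist none
top 0.84 951 (array([ 544.2, -223.8]), array([119.1,  96.9]), 76.0) fence s -258.5 lat 16.4 head -15.80
scene 0.93 1305 (array([ 544.5, -232.6]), array([149.2,  96.8]), 76.0) fence s -272.0 lat 19.9 head -15.80
```

View pics/b_wrist.png

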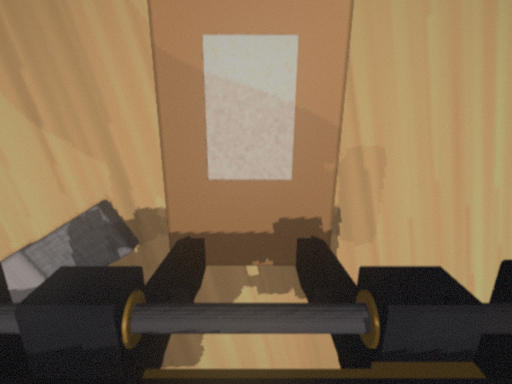

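```bash
python3 - <<'E'
from h import *
pos,R=tool()
p,d=r.read_camera('wrist'); P=r.camera_params('wrist')
E=np.linalg.inv(P['extrinsics'])
def proj(w):
    c=E[:3,:3]@w+E[:3,3]; return np.round([P['cx']+P['fx']*c[0]/-c[2],P['cy']-P['fy']*c[1]/-c[2]],1), round(-c[2],3)
for o in [(0,0,0),(-.025,0,0),(-.025,0,.009),(-.025,-.03,.009),(-.025,-.03,-.009),(-.0425,0,.009),(-.025,0,-.009)]:
    print(o,proj(pos+R@np.array(o)))
allp=pts('wrist',np.ones(d.shape,bool),d,P).reshape(-1,3)
m=np.zeros(d.shape,bool)
for row in range(220,300,5):
    m[:]=0;m[row,250]=1; a=pts('wrist',m,d,P); 
    m[:]=0;m[row,190]=1; b=pts('wrist',m,d,P)
    print(row,[np.round(R.T@(q[0]-pos),4) if len(q) else None for q in (a,b)])
E
```

```text
t 7.42 pos [ 0.5259 -0.295   0.0121] gap 0.572 F [ 1.2 -0.  -0.4] q [ 0.4   0.93  0.06  1.76 -0.11  0.45  0.3 ]
x [ 0.972 -0.234  0.   ] y [ 0. -0. -1.] z [ 0.234  0.972 -0.   ] zyaw 76.49
(0, 0, 0) (array([251.5, 224.5]), np.float64(0.2))
(-0.025, 0, 0) (array([214.5, 224.5]), np.float64(0.2))
(-0.025, 0, 0.009) (array([214. , 212.1]), np.float64(0.197))
(-0.025, -0.03, 0.009) (array([207.8, 231.2]), np.float64(0.169))
(-0.025, -0.03, -0.009) (array([209.2, 259.1]), np.float64(0.175))
(-0.0425, 0, 0.009) (array([187.7, 212.1]), np.float64(0.197))
(-0.025, 0, -0.009) (array([215. , 236.6]), np.float64(0.203))
220 [array([-0.001 , -0.0292,  0.0155]), array([-0.0353, -0.0276,  0.0149])]
225 [array([-0.001, -0.028,  0.012]), array([-0.0353, -0.0282,  0.012 ])]
230 [array([-0.001 , -0.0284,  0.009 ]), array([-0.0354, -0.0287,  0.0091])]
235 [array([-0.001 , -0.0284,  0.0058]), array([-0.0336, -0.0378,  0.0103])]
240 [array([-0.001 , -0.0295,  0.0032]), array([-0.0328, -0.0418,  0.0093])]
245 [array([-0.001 , -0.028 , -0.0008]), array([-0.0316, -0.0482,  0.0097])]
250 [array([-0.001 , -0.0284, -0.0039]), array([-0.0306, -0.0532,  0.0096])]
255 [array([-0.001 , -0.0285, -0.0071]), array([-0.0298, -0.0573,  0.0091])]
260 [array([-0.001 , -0.0277, -0.0109]), array([-0.0289, -0.0623,  0.0093])]
265 [array([-0.0011,  0.012 , -0.0384]), array([-0.0281, -0.0665,  0.0091])]
270 [array([-0.0011,  0.0107, -0.0419]), array([-0.0273, -0.0705,  0.0091])]
275 [array([-0.0011,  0.0122, -0.0472]), array([-0.0267, -0.0734,  0.0084])]
280 [array([-0.0011,  0.0121, -0.0515]), array([-0.0267, -0.0745,  0.0066])]
285 [array([-0.0011,  0.0119, -0.0559]), array([-0.0259, -0.0784,  0.0069])]
290 [array([-0.0011,  0.0126, -0.061 ]), array([-0.0257, -0.0796,  0.0053])]
295 [array([-0.0011,  0.0117, -0.0649]), array([-0.0256, -0.0808,  0.0037])]
```

```bash
python3 - <<'E'
from h import *
pos,R=tool()
p,d=save('scene','c_scene.png')
E=np.linalg.inv(r.camera_params('scene')['extrinsics']);P=r.camera_params('scene')
im=cv2.resize(p[110:250,120:320,::-1],None,fx=4,fy=4,interpolation=cv2.INTER_CUBIC)
for o in [(0,0,0),(-.025,0,0),(.025,0,0),(-.025,-.04,0),(.025,-.04,0)]:
    c=E[:3,:3]@(pos+R@np.array(o))+E[:3,3]; uv=(P['cx']+P['fx']*c[0]/-c[2],P['cy']-P['fy']*c[1]/-c[2])
    cv2.circle(im,(int((uv[0]-120)*4),int((uv[1]-110)*4)),3,(0,255,0) if o[1]==0 else (0,0,255),-1)
cv2.imwrite('pics/c.png',cv2.convertScaleAbs(im,alpha=1.8))
p,d=r.read_camera('wrist'); P=r.camera_params('wrist')
m=(d<0.3)&(d>0); w=(pts('wrist',m,d,P)-pos)@R
f=w[(abs(w[:,2])<.02)&(w[:,1]<-.033)&(abs(w[:,0])<.06)]
print(len(f),np.percentile(f,[0,1,50,99,100],axis=0))
E
```

```text
t 7.47 pos [ 0.5258 -0.2951  0.0121] gap 0.571 F [-0.2 -0.   0.7] q [ 0.4   0.93  0.06  1.76 -0.11  0.45  0.3 ]
x [ 0.972 -0.234  0.   ] y [ 0. -0. -1.] z [ 0.234  0.972 -0.   ] zyaw 76.48
15366 [[-0.05730297 -0.13219544 -0.0121825 ]
 [-0.05490686 -0.13105823 -0.00871765]
 [ 0.00138876 -0.11562179  0.01116241]
 [ 0.05355566 -0.04127692  0.01980974]
 [ 0.05595069 -0.03693531  0.01999826]]
```

View pics/c.png

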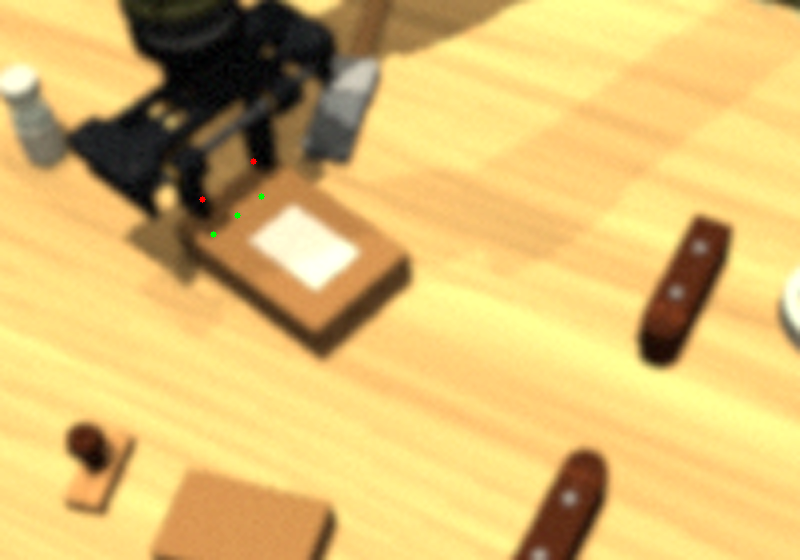

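The box hasn't moved. Wrist depth puts the visible fingertips about 37 mm above the nominal TCP, so they are over the lid. I'll lift, back off and check the true tip height clear of the box.

>>> servo_tool(increments=[[[0, -0.03, 0], [0, 0, 0], 0.43], [[0, 0, -0.025], [0, 0, 0], 0.43], [[0, 0, -0.025], [0, 0, 0], 0.43], [[0, 0, 0], [0, 0, 0], 0.43]])

```text
time_s: 8.07
ee_pos: [0.513, -0.3461, 0.0422]
eef_rot: [0.703, -0.085, 0.084, -0.701]
wrist_force: [-0.2, -0.1, -0.1]
finger_gap: 0.573
```

```bash
cat > tip.py <<'E'
from h import *
import sys
pos,R=tool()
p,d=save('wrist',sys.argv[1]+'_w.png'); P=r.camera_params('wrist')
m=(d<0.3)&(d>0); w=(pts('wrist',m,d,P)-pos)@R
f=w[(abs(w[:,2])<.013)&(abs(w[:,0])<.05)&(w[:,1]+pos[2]*0<pos[2]-.006)]
for s in (-1,1):
    g=f[(f[:,0]*s>.02)]; print('finger',s,'lowest y',np.round(np.percentile(g[:,1],[95,99,99.8]),4),'x',np.round(np.percentile(g[:,0],[1,99]),4),'z',np.round(np.percentile(g[:,2],[1,50,99]),4))
p,d=r.read_camera('scene'); P=r.camera_params('scene')
w=(pts('scene',d>0,d,P)-pos)@R
f=w[(abs(w[:,2])<.03)&(abs(w[:,0])<.055)&(w[:,1]<pos[2]-.008)]
print('scene pts',len(f)); h=np.histogram(f[:,1],bins=np.arange(-.12,.06,.01)); print(np.stack([h[1][:-1].round(2),h[0]]))
im=cv2.resize(p[90:230,120:320,::-1],None,fx=4,fy=4,interpolation=cv2.INTER_CUBIC)
cv2.imwrite(f'pics/{sys.argv[1]}_s.png',cv2.convertScaleAbs(im,alpha=1.6))
E
python3 tip.py d
```

```text
t 8.07 pos [ 0.513  -0.3461  0.0422] gap 0.573 F [-0.2 -0.1 -0.1] q [ 0.49  0.89  0.06  1.71 -0.09  0.54  0.36]
x [ 0.971 -0.237  0.   ] y [-0.    -0.002 -1.   ] z [ 0.237  0.971 -0.002] zyaw 76.28
finger -1 lowest y [-0.045  -0.0397 -0.0384] x [-0.041  -0.0254] z [-0.0078  0.0106  0.013 ]
finger 1 lowest y [-0.0446 -0.0396 -0.038 ] x [0.0246 0.0399] z [-0.0077  0.0103  0.013 ]
scene pts 1850
[[-1.2e-01 -1.1e-01 -1.0e-01 -9.0e-02 -8.0e-02 -7.0e-02 -6.0e-02 -5.0e-02
  -4.0e-02 -3.0e-02 -2.0e-02 -1.0e-02 -0.0e+00  1.0e-02  2.0e-02  3.0e-02
   4.0e-02]
 [ 5.5e+01  6.0e+00  1.0e+01  1.9e+01  3.7e+01  3.9e+01  3.8e+01  3.9e+01
   9.0e+00  0.0e+00  0.0e+00  0.0e+00  0.0e+00  0.0e+00  0.0e+00  0.0e+00
   0.0e+00]]
```

View pics/d_s.png

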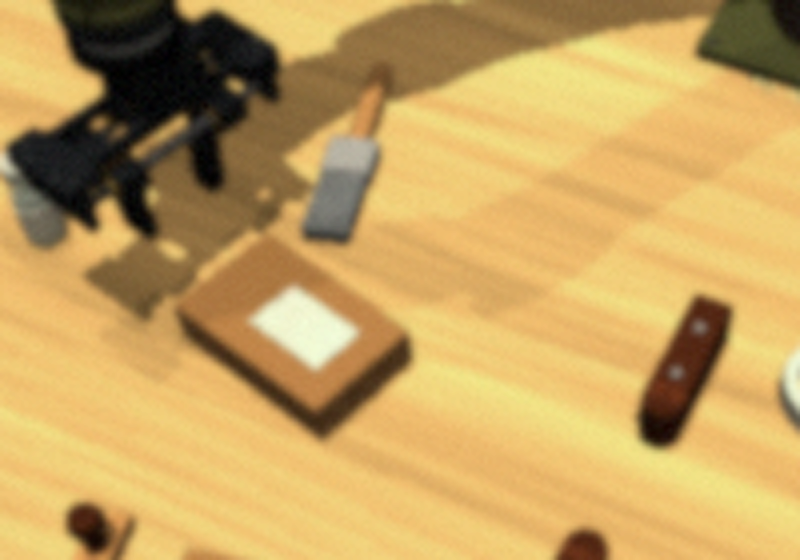

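```bash
python3 - <<'E'
from h import *
pos,R=tool()
for cam in ['scene','wrist']:
    p,d=r.read_camera(cam); P=r.camera_params(cam)
    w=(pts(cam,d>0,d,P)-pos)@R
    f=w[(abs(w[:,2])<.05)&(abs(w[:,0])<.12)&(w[:,1]<pos[2]-.045)&(w[:,1]>-.2)]
    for lo in np.arange(-.12,.12,.02):
        g=f[(f[:,0]>=lo)&(f[:,0]<lo+.02)]
        if len(g)>5: print(cam,round(lo,2),len(g),'lowest y',np.round(np.percentile(g[:,1],[90,98]),3),'z',np.round(np.percentile(g[:,2],[2,98]),3))
E
```

```text
t 8.18 pos [ 0.5144 -0.3422  0.0419] gap 0.57 F [0.7 1.  0.7] q [ 0.48  0.89  0.06  1.71 -0.09  0.54  0.36]
x [ 0.972 -0.233 -0.   ] y [-0.     0.001 -1.   ] z [0.233 0.972 0.001] zyaw 76.51
scene -0.1 76 lowest y [-0.129 -0.109] z [-0.03   0.038]
scene -0.08 185 lowest y [-0.112 -0.103] z [-0.026  0.038]
scene -0.06 85 lowest y [-0.114 -0.108] z [0.011 0.037]
scene -0.04 297 lowest y [-0.053 -0.041] z [-0.004  0.038]
scene -0.02 132 lowest y [-0.118 -0.115] z [0.021 0.04 ]
scene 0.0 220 lowest y [-0.125 -0.115] z [-0.014  0.039]
scene 0.02 256 lowest y [-0.068 -0.043] z [-0.02   0.036]
scene 0.04 232 lowest y [-0.066 -0.046] z [-0.02   0.037]
scene 0.06 140 lowest y [-0.119 -0.116] z [-0.029  0.037]
scene 0.08 243 lowest y [-0.108 -0.103] z [-0.029  0.038]
wrist -0.08 1989 lowest y [-0.104 -0.103] z [-0.009  0.029]
wrist -0.06 7787 lowest y [-0.114 -0.108] z [0.013 0.035]
wrist -0.04 11070 lowest y [-0.065 -0.046] z [-0.006  0.035]
wrist -0.02 3538 lowest y [-0.117 -0.115] z [0.018 0.028]
wrist 0.0 3516 lowest y [-0.117 -0.115] z [0.018 0.028]
wrist 0.02 11504 lowest y [-0.065 -0.046] z [-0.005  0.035]
wrist 0.04 7415 lowest y [-0.114 -0.109] z [0.018 0.036]
wrist 0.06 3019 lowest y [-0.105 -0.103] z [-0.004  0.034]
```

Both cameras agree that the fingertips end 38 mm above the reported TCP, and the body begins 65 mm above the tips. I'll command 38 mm deeper, lowering step by step.

>>> servo_tool(increments=[[[0.002, 0.03, 0], [0, 0, 0], 0.43], [[0, 0.02, 0], [0, 0, 0], 0.43], [[0, 0.01, 0], [0, 0, 0], 0.43], [[0, 0.006, 0], [0, 0, 0], 0.43], [[0, 0, 0], [0, 0, 0], 0.43]])

```text
time_s: 8.9
ee_pos: [0.5162, -0.3438, -0.024]
eef_rot: [-0.702, 0.083, -0.083, 0.702]
wrist_force: [-0.1, 0.3, -0.1]
finger_gap: 0.573
```

```bash
python3 tip.py e | head -6; python3 - <<'E'
from h import *
pos,R=tool()
p,d=r.read_camera('wrist'); P=r.camera_params('wrist')
cv2.imwrite('pics/e2.png',p[:,:,::-1])
w=(pts('wrist',d>0,d,P)-pos)@R
g=w[(abs(w[:,0])<.015)&(abs(w[:,1]-pos[2]+.04)<.006)]; print('box rear edge tool z',np.percentile(g[:,2],[0,1,5]))
E
```

```text
t 8.9 pos [ 0.5162 -0.3438 -0.024 ] gap 0.573 F [-0.1  0.3 -0.1] q [ 0.49  1.    0.04  1.71 -0.09  0.43  0.36]
x [ 0.972 -0.233 -0.   ] y [-0.  0. -1.] z [0.233 0.972 0.   ] zyaw 76.51
finger -1 lowest y [-0.0461 -0.0403 -0.0391] x [-0.0433 -0.0254] z [-0.0097  0.0089  0.0128]
finger 1 lowest y [-0.0456 -0.0403 -0.0389] x [0.0246 0.0403] z [-0.0099  0.0089  0.0121]
scene pts 1947
[[-1.2e-01 -1.1e-01 -1.0e-01 -9.0e-02 -8.0e-02 -7.0e-02 -6.0e-02 -5.0e-02
t 9.0 pos [ 0.5166 -0.3441 -0.0234] gap 0.572 F [-0.1 -0.1  0.4] q [ 0.49  1.    0.04  1.71 -0.09  0.43  0.36]
x [ 0.972 -0.233  0.001] y [ 0.001 -0.    -1.   ] z [ 0.233  0.972 -0.   ] zyaw 76.51
box rear edge tool z [0.03506928 0.03681502 0.04114112]
```

View pics/e2.png

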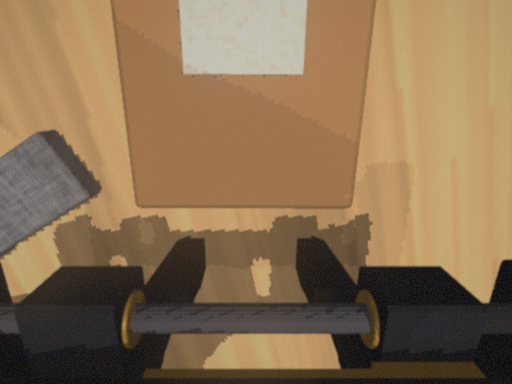

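>>> servo_tool(increments=[[[-0.002, 0, 0.008], [0, 0, 0], 0.43], [[0, 0, 0.008], [0, 0, 0], 0.43], [[0, 0, 0.006], [0, 0, 0], 0.43], [[0, 0, 0.005], [0, 0, 0], 0.43], [[0, 0, 0.005], [0, 0, 0], 0.43], [[0, 0, 0.005], [0, 0, 0], 0.43], [[0, 0, 0.005], [0, 0, 0], 0.43], [[0, 0, 0.005], [0, 0, 0], 0.43], [[0, 0, 0.005], [0, 0, 0], 0.43]])

```text
time_s: 10.18
ee_pos: [0.5265, -0.2926, -0.0238]
eef_rot: [0.702, -0.083, 0.083, -0.702]
wrist_force: [-0.7, -2.1, 1.9]
finger_gap: 0.569
```

```bash
python3 -c "
from h import *
look('f')"
```

```text
t 10.18 pos [ 0.5265 -0.2926 -0.0238] gap 0.569 F [-0.7 -2.1  1.9] q [ 0.4   0.99  0.05  1.77 -0.12  0.39  0.3 ]
x [ 0.972 -0.233  0.   ] y [ 0. -0. -1.] z [ 0.233  0.972 -0.   ] zyaw 76.5
wrist 0.8 60265 (array([ 539.9, -230.3]), array([103.2,  96.1]), 76.6) fence s -267.2 lat 22.6 head -15.20
top 0.66 1134 (array([ 531.1, -202.3]), array([141.5, 130.4]), 77.2) fence s -236.6 lat 28.8 head -14.60
scene 0.84 1417 (array([ 550.7, -207. ]), array([154.8,  97.5]), 76.4) fence s -246.6 lat 12.9 head -15.40
```

View pics/f_wrist.png

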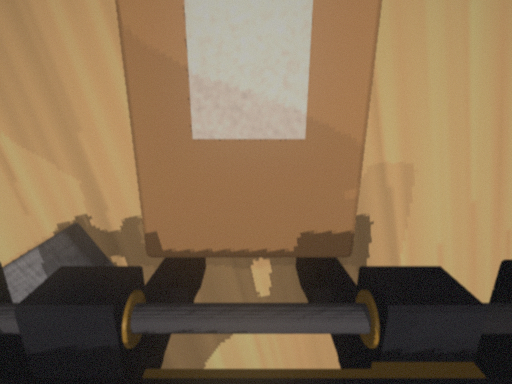

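Contact is good and the box is tracking. Now the arc: 15.4° at about 0.36 m radius about the box centre.

>>> servo_tool(increments=[[[0.0015, 0, 0.0065], [0, -1.03, 0], 0.43], [[0.0015, 0, 0.0065], [0, -1.03, 0], 0.43], [[0.0015, 0, 0.0065], [0, -1.03, 0], 0.43], [[0.0015, 0, 0.0065], [0, -1.03, 0], 0.43], [[0.0015, 0, 0.0065], [0, -1.03, 0], 0.43], [[0.0015, 0, 0.0065], [0, -1.03, 0], 0.43], [[0.0015, 0, 0.0065], [0, -1.03, 0], 0.43]])

```text
time_s: 11.35
ee_pos: [0.5451, -0.2495, -0.0239]
eef_rot: [-0.706, 0.038, -0.038, 0.706]
wrist_force: [-0.1, -1.4, -0.1]
finger_gap: 0.566
```

```bash
python3 -c "
from h import *
look('g')"
```

```text
t 11.35 pos [ 0.5451 -0.2495 -0.0239] gap 0.566 F [-0.1 -1.4 -0.1] q [ 0.33  0.98  0.04  1.78 -0.08  0.38  0.32]
x [ 0.994 -0.108  0.   ] y [ 0.  0. -1.] z [0.108 0.994 0.   ] zyaw 83.79
wrist 0.77 60284 (array([ 551.1, -186. ]), array([103.8,  96.5]), 83.9) fence s -223.3 lat 10.0 head -7.90
top 0.87 1055 (array([ 546.1, -159.1]), array([139.3, 115.2]), 83.7) fence s -193.9 lat 12.5 head -8.10
scene 0.82 1474 (array([ 559.2, -160.8]), array([150.7,  96.5]), 84.2) fence s -200.7 lat 2.9 head -7.60
```

View pics/g_wrist.png

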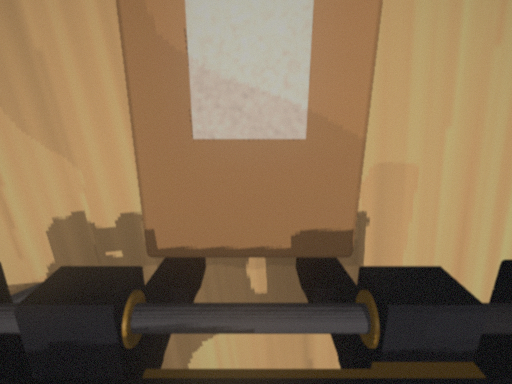

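>>> servo_tool(increments=[[[0.0015, 0, 0.0058], [0, -1, 0], 0.43], [[0.0015, 0, 0.0058], [0, -1, 0], 0.43], [[0.0015, 0, 0.0058], [0, -1, 0], 0.43], [[0.0015, 0, 0.0058], [0, -1, 0], 0.43], [[0.0015, 0, 0.0058], [0, -1, 0], 0.43], [[0.0015, 0, 0.0058], [0, -1, 0], 0.43], [[0.0015, 0, 0.0058], [0, -1, 0], 0.43], [[0.0015, 0, 0.0058], [0, -1, 0], 0.43], [[0, 0, 0], [0, 0, 0], 0.43]])

```text
time_s: 12.78
ee_pos: [0.5593, -0.2028, -0.024]
eef_rot: [-0.707, -0.011, 0.011, 0.707]
wrist_force: [0.2, -0.9, -0.6]
finger_gap: 0.574
```

```bash
python3 - <<'E'
from h import *
look('h')
for cam in ['scene','top']:
    p,d=r.read_camera(cam)
    m=r.silhouettes('fence',cam)[0]['region'].astype(np.uint8)
    n,l,st,c=cv2.connectedComponentsWithStats(m)
    for i in range(1,n):
        w=pts(cam,l==i,d)
        if len(w)>30: print(cam,len(w),rect(w[w[:,2]>0.03]))
E
```

```text
t 12.78 pos [ 0.5593 -0.2028 -0.024 ] gap 0.574 F [ 0.2 -0.9 -0.6] q [ 0.26  0.98  0.02  1.79 -0.05  0.37  0.35]
x [ 1.     0.031 -0.   ] y [-0.     0.001 -1.   ] z [-0.031  1.     0.001] zyaw 91.8
wrist 0.71 60401 (array([ 556.3, -142.2]), array([ 96.4, 106.8]), 1.9) fence s -179.7 lat 3.4 head 0.10
top 0.98 965 (array([ 540. , -113.8]), array([129.6, 137. ]), 2.0) fence s -148.4 lat 17.2 head 0.20
scene 0.75 1546 (array([ 560.3, -116. ]), array([ 98.8, 153.8]), 1.8) fence s -156.0 lat 0.4 head 0.00
scene 466 (array([447.6,  36.7]), array([117.3,  30.6]), 2.1)
scene 570 (array([550.5, 236.4]), array([130.4,  23.9]), 1.6)
scene 594 (array([666.2,  43.2]), array([111.9,  30.5]), 1.3)
top 306 (array([660.9,  38.2]), array([114.9,  29.7]), 2.0)
top 393 (array([545.2, 231.3]), array([127.9,  24.3]), 2.6)
top 331 (array([444.1,  31.9]), array([112.5,  30.1]), 1.8)
```

View pics/h_wrist.png

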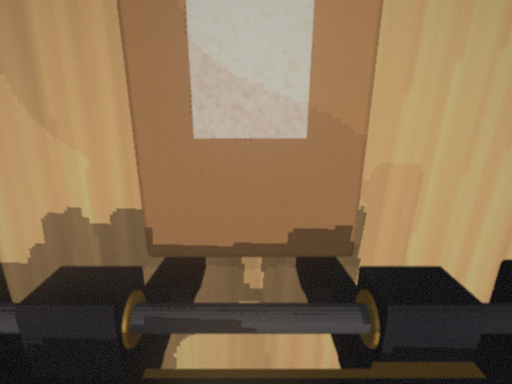

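View pics/h_scene.png

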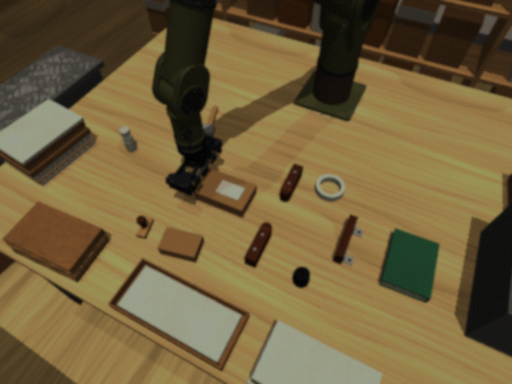

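>>> servo_tool(increments=[[[0, 0, 0.007], [0, 0, 0], 0.43], [[0, 0, 0.007], [0, 0, 0], 0.43], [[0, 0, 0.007], [0, 0, 0], 0.43], [[0, 0, 0.007], [0, 0, 0], 0.43], [[0, 0, 0.007], [0, 0, 0], 0.43], [[0, 0, 0.007], [0, 0, 0], 0.43], [[0, 0, 0.006], [0, 0, 0], 0.43], [[0, 0, 0.004], [0, 0, 0], 0.43], [[0, 0, 0], [0, 0, 0], 0.43]])

```text
time_s: 14.4
ee_pos: [0.5575, -0.1513, -0.024]
eef_rot: [-0.707, -0.011, 0.011, 0.707]
wrist_force: [-0.2, -0.6, -1.3]
finger_gap: 0.568
```

```bash
python3 - <<'E'
from h import *
look('i')
ims=[]
for cam in ['top','scene']:
    p,d=r.read_camera(cam)
    P=r.camera_params(cam)
    # rectify lid-plane z=.04 orthophoto, 1 mm/px : x 420..700 (down->), y -150..100
    X,Y=np.meshgrid(np.arange(-150,110,.5)/1000,np.arange(690,420,-.5)/1000)
    W=np.stack([Y.ravel(),X.ravel(),np.full(X.size,.04)])
    E=np.linalg.inv(P['extrinsics']); c=E[:3,:3]@W+E[:3,3:]
    u=(P['cx']+P['fx']*c[0]/-c[2]).reshape(X.shape).astype(np.float32); v=(P['cy']-P['fy']*c[1]/-c[2]).reshape(X.shape).astype(np.float32)
    o=cv2.remap(p,u,v,cv2.INTER_CUBIC); cv2.imwrite(f'pics/i_o_{cam}.png',cv2.convertScaleAbs(o[:,:,::-1],alpha=1.8))
E
```

```text
t 14.4 pos [ 0.5575 -0.1513 -0.024 ] gap 0.568 F [-0.2 -0.6 -1.3] q [ 0.17  0.97  0.03  1.84 -0.08  0.33  0.29]
x [ 1.     0.031 -0.   ] y [-0.     0.001 -1.   ] z [-0.031  1.     0.001] zyaw 91.76
wrist 0.71 60199 (array([555.3, -88.8]), array([ 96.5, 103.1]), 1.8) fence s -126.3 lat 2.8 head 0.00
top 0.63 778 (array([553.9, -58.7]), array([ 99.8, 130.8]), 1.9) fence s -93.8 lat 1.5 head 0.10
scene 0.69 1590 (array([559.3, -63.1]), array([ 98.5, 149.4]), 1.8) fence s -103.1 lat -0.3 head 0.00
```

View pics/i_o_top.png

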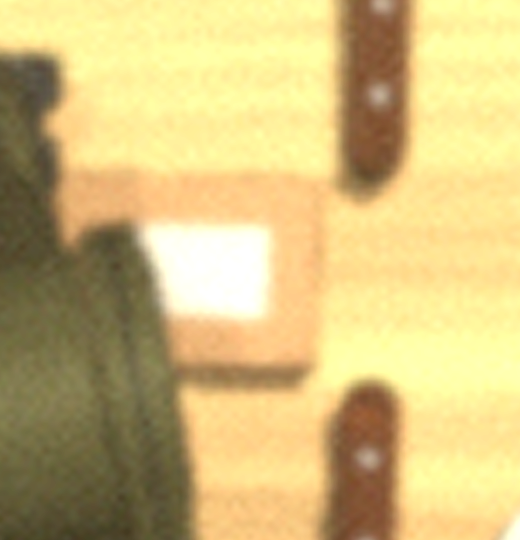

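View pics/i_o_scene.png

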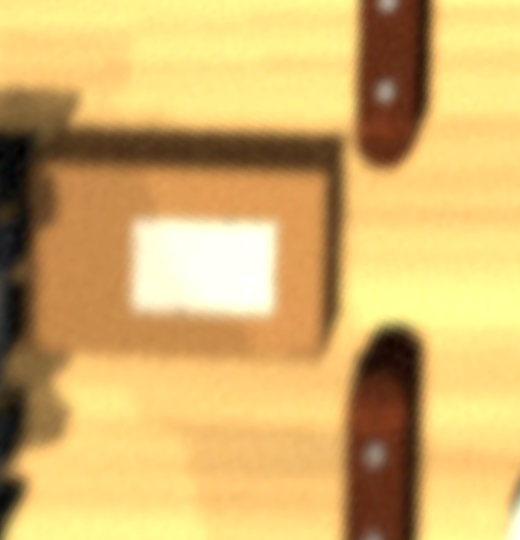

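View pics/i_wrist.png

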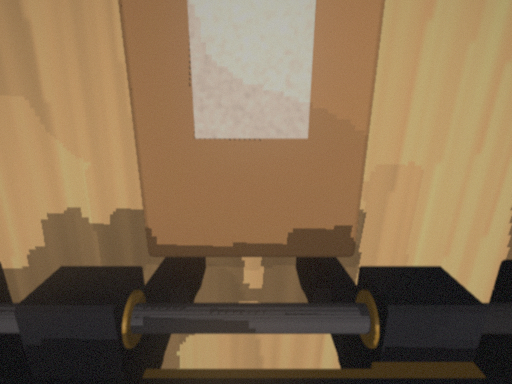

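```bash
cat > ortho.py <<'E'
from h import *
import sys
def run(tag,y0,y1,lane=91.8,N=6,cams=('top','scene')):
    # fence-aligned orthophoto at z=.04, per-camera fence origin; rows: lat +80..-80, cols s y0..y1, .5mm
    for cam in cams:
        acc=0
        for k in range(N):
            p,d=r.read_camera(cam); acc=acc+p.astype(np.float32)
        p=acc/N; P=r.camera_params(cam)
        u=np.array([np.cos(np.radians(lane)),np.sin(np.radians(lane))]);v=np.array([-u[1],u[0]])
        S,L=np.meshgrid(np.arange(y0,y1,.5),np.arange(-90,90,.5))
        F=FO[cam]
        W=np.stack([(F[0]+S*u[0]+L*v[0]).ravel(),(F[1]+S*u[1]+L*v[1]).ravel(),np.full(S.size,40.)])/1000
        E=np.linalg.inv(P['extrinsics']); c=E[:3,:3]@W+E[:3,3:]
        a=(P['cx']+P['fx']*c[0]/-c[2]).reshape(S.shape).astype(np.float32); b=(P['cy']-P['fy']*c[1]/-c[2]).reshape(S.shape).astype(np.float32)
        o=cv2.remap(p,a,b,cv2.INTER_CUBIC); np.save(f'pics/{tag}_{cam}.npy',o)
        im=cv2.convertScaleAbs(o[:,:,::-1],alpha=1.8); im=cv2.resize(im,None,fx=1.5,fy=1.5)
        for l in range(-80,81,10): cv2.line(im,(0,int((l+90)*3)),(8 if l else 25,int((l+90)*3)),(0,0,255),1)
        cv2.imwrite(f'pics/{tag}_{cam}.png',im)
if __name__=='__main__': run(sys.argv[1],float(sys.argv[2]),float(sys.argv[3]))
E
python3 ortho.py j -190 60
python3 - <<'E'
import numpy as np
for cam in ['top','scene']:
    o=np.load(f'pics/j_{cam}.npy'); 
    for nm,s0,s1 in [('box',-50,-36),('boxmid',-90,-60),('rail',-4,4)]:
        g=o[:,int((s0+190)*2):int((s1+190)*2)].mean(1)
        print(cam,nm)
        for l in list(range(-66,-40,2))+list(range(40,68,2)): print(l,g[int((l+90)*2)].astype(int).tolist(),end=' ')
        print()
E
```

```text
top box
-66 [155, 136, 87] -64 [156, 136, 88] -62 [156, 137, 89] -60 [157, 138, 89] -58 [156, 138, 89] -56 [155, 137, 88] -54 [153, 134, 86] -52 [150, 130, 83] -50 [145, 123, 79] -48 [142, 116, 75] -46 [143, 114, 74] -44 [145, 113, 74] -42 [148, 114, 75] 40 [144, 110, 73] 42 [138, 106, 70] 44 [128, 98, 65] 46 [115, 88, 58] 48 [99, 76, 50] 50 [91, 70, 45] 52 [87, 68, 43] 54 [91, 72, 45] 56 [99, 79, 50] 58 [114, 92, 59] 60 [128, 104, 66] 62 [142, 116, 74] 64 [149, 122, 78] 66 [153, 124, 80] 
top boxmid
-66 [156, 135, 87] -64 [156, 136, 88] -62 [156, 136, 88] -60 [156, 136, 88] -58 [156, 136, 88] -56 [156, 137, 88] -54 [155, 135, 87] -52 [152, 131, 85] -50 [147, 124, 80] -48 [143, 117, 76] -46 [141, 113, 73] -44 [143, 112, 73] -42 [145, 112, 73] 40 [134, 102, 68] 42 [131, 99, 66] 44 [125, 95, 63] 46 [112, 86, 56] 48 [99, 76, 49] 50 [89, 69, 44] 52 [87, 69, 44] 54 [89, 71, 46] 56 [97, 78, 50] 58 [106, 86, 55] 60 [121, 98, 63] 62 [134, 110, 70] 64 [144, 118, 76] 66 [148, 121, 78] 
top rail
-66 [72, 47, 29] -64 [71, 47, 28] -62 [71, 47, 29] -60 [71, 46, 29] -58 [69, 46, 28] -56 [68, 45, 28
[... 1077 characters left out ...]
 40 [112, 79, 43] 42 [113, 80, 43] 44 [116, 83, 46] 46 [121, 89, 49] 48 [128, 96, 54] 50 [135, 103, 59] 52 [140, 108, 63] 54 [143, 111, 64] 56 [144, 113, 65] 58 [145, 114, 66] 60 [147, 115, 67] 62 [148, 116, 67] 64 [150, 117, 68] 66 [150, 117, 68] 
scene rail
-66 [62, 28, 14] -64 [57, 26, 13] -62 [54, 25, 12] -60 [52, 24, 11] -58 [52, 24, 11] -56 [55, 28, 14] -54 [64, 38, 20] -52 [82, 55, 30] -50 [106, 77, 43] -48 [127, 96, 55] -46 [140, 108, 62] -44 [146, 113, 65] -42 [148, 116, 67] 40 [26, 16, 8] 42 [22, 12, 6] 44 [19, 9, 4] 46 [18, 8, 4] 48 [20, 9, 4] 50 [24, 11, 5] 52 [31, 14, 7] 54 [37, 17, 8] 56 [43, 20, 9] 58 [48, 22, 11] 60 [50, 23, 11] 62 [51, 23, 11] 64 [53, 24, 12] 66 [55, 25, 12]
```

View pics/j_top.png

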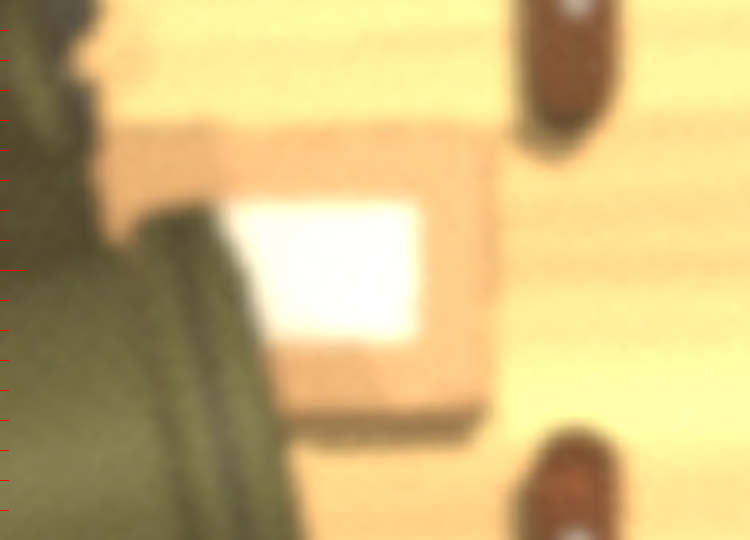

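View pics/j_scene.png

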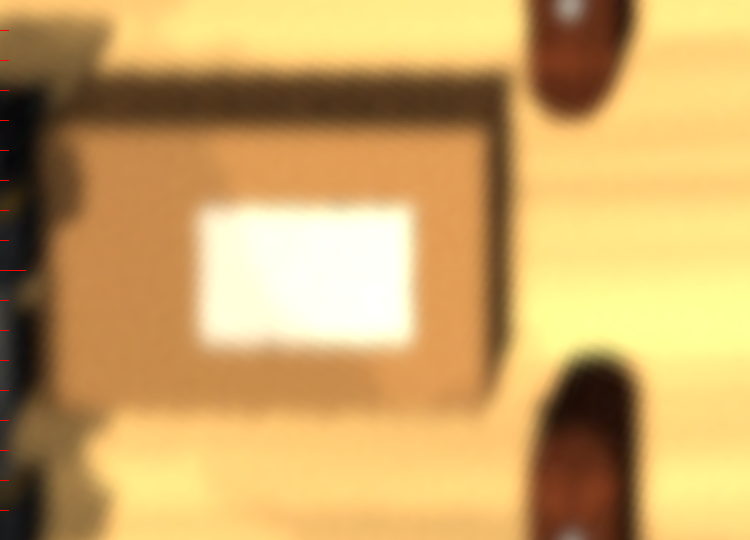

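The box sits about 1 mm toward +x of the lane centre with a heading error under 0.2°, inside the ±3 mm clearance. Pushing straight in.

>>> servo_tool(increments=[[[0, 0, 0.005], [0, 0, 0], 0.43], [[0, 0, 0.005], [0, 0, 0], 0.43], [[0, 0, 0.005], [0, 0, 0], 0.43], [[0, 0, 0.005], [0, 0, 0], 0.43], [[0, 0, 0.005], [0, 0, 0], 0.43], [[0, 0, 0.005], [0, 0, 0], 0.43], [[0, 0, 0.005], [0, 0, 0], 0.43], [[0, 0, 0.005], [0, 0, 0], 0.43]])

```text
time_s: 16.4
ee_pos: [0.5564, -0.1119, -0.0239]
eef_rot: [-0.707, -0.011, 0.011, 0.707]
wrist_force: [-0.3, -1.2, -0.3]
finger_gap: 0.571
```

```bash
python3 -c "
from h import *
look('k')"; python3 ortho.py l -150 100
```

```text
t 16.4 pos [ 0.5564 -0.1119 -0.0239] gap 0.571 F [-0.3 -1.2 -0.3] q [ 0.1   0.96  0.04  1.88 -0.1   0.3   0.24]
x [1.   0.03 0.  ] y [ 0.  0. -1.] z [-0.03  1.    0.  ] zyaw 91.72
wrist 0.93 60289 (array([554.2, -47.9]), array([ 96.4, 102.9]), 1.6) fence s -85.4 lat 2.6 head -0.20
top 0.77 553 (array([555. , -13.4]), array([ 95.7, 119.5]), 2.3) fence s -48.6 lat -1.0 head 0.50
scene 0.91 1613 (array([558.6, -22.6]), array([ 96.8, 149.1]), 1.7) fence s -62.6 lat -0.8 head -0.10
```

View pics/l_scene.png

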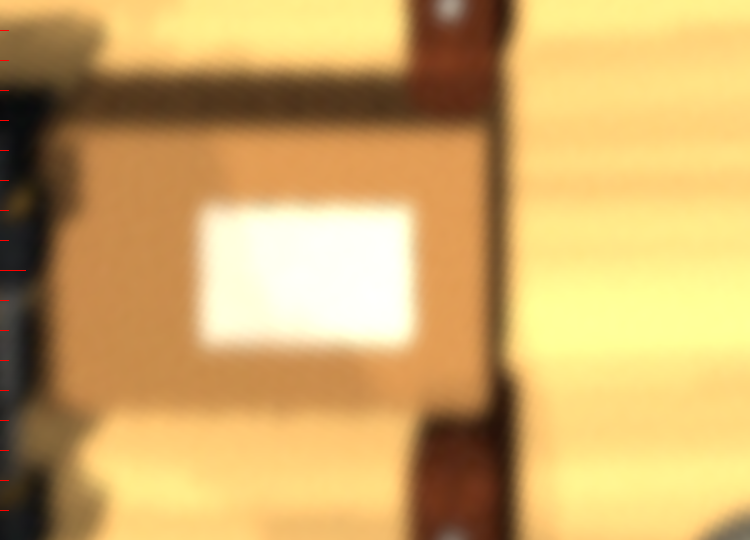

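View pics/k_wrist.png

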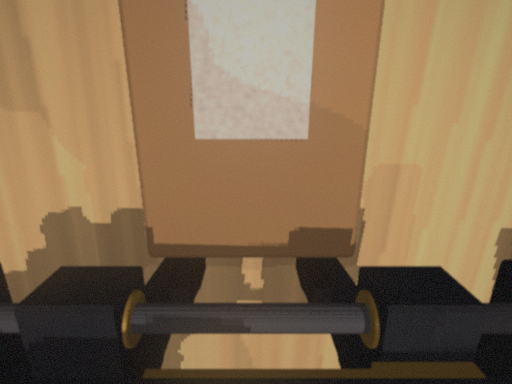

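>>> servo_tool(increments=[[[0, 0, 0.005], [0, 0, 0], 0.43], [[0, 0, 0.006], [0, 0, 0], 0.43], [[0, 0, 0.006], [0, 0, 0], 0.43], [[0, 0, 0.006], [0, 0, 0], 0.43], [[0, 0, 0.006], [0, 0, 0], 0.43], [[0, 0, 0.006], [0, 0, 0], 0.43], [[0, 0, 0.006], [0, 0, 0], 0.43], [[0, 0, 0.006], [0, 0, 0], 0.43], [[0, 0, 0.006], [0, 0, 0], 0.43]])

```text
time_s: 18.42
ee_pos: [0.5549, -0.0589, -0.0239]
eef_rot: [0.707, 0.011, -0.011, -0.707]
wrist_force: [0.3, -1.5, 1.1]
finger_gap: 0.568
```

```bash
python3 -c "
from h import *
look('m')"
```

```text
t 18.43 pos [ 0.5549 -0.0589 -0.0239] gap 0.568 F [ 0.3 -1.5  1.1] q [-0.    0.96  0.05  1.91 -0.14  0.28  0.18]
x [1.   0.03 0.  ] y [ 0. -0. -1.] z [-0.03  1.   -0.  ] zyaw 91.72
wrist 0.7 60292 (array([552.6,   5.3]), array([ 96.5, 102.9]), 1.8) fence s -32.1 lat 2.5 head 0.00
top 0.61 314 (array([541.4,  44.5]), array([119.6, 110.7]), 4.9) fence s 9.7 lat 10.8 head 3.10
scene 0.71 1649 (array([560.8,  30.5]), array([102.4, 149.1]), 1.7) fence s -9.6 lat -4.7 head -0.10
```

View pics/m_wrist.png

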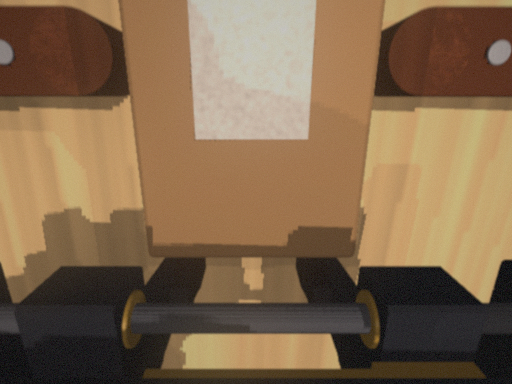

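Both gaps are visible in the wrist view (15 px left, 12 px right), so the box is centred. Continuing.

>>> servo_tool(increments=[[[0, 0, 0.006], [0, 0, 0], 0.43], [[0, 0, 0.006], [0, 0, 0], 0.43], [[0, 0, 0.006], [0, 0, 0], 0.43], [[0, 0, 0.006], [0, 0, 0], 0.43], [[0, 0, 0.006], [0, 0, 0], 0.43], [[0, 0, 0.006], [0, 0, 0], 0.43], [[0, 0, 0.006], [0, 0, 0], 0.43], [[0, 0, 0.006], [0, 0, 0], 0.43], [[0, 0, 0.006], [0, 0, 0], 0.43], [[0, 0, 0.006], [0, 0, 0], 0.43]])

```text
time_s: 19.98
ee_pos: [0.553, 0.0012, -0.0239]
eef_rot: [-0.707, -0.011, 0.011, 0.707]
wrist_force: [0.5, -0.6, -0.8]
finger_gap: 0.568
```

```bash
python3 -c "
from h import *
look('n')"
```

```text
t 19.98 pos [ 0.553   0.0012 -0.0239] gap 0.568 F [ 0.5 -0.6 -0.8] q [-0.12  0.96  0.06  1.92 -0.18  0.27  0.12]
x [ 1.    0.03 -0.  ] y [-0.  0. -1.] z [-0.03  1.    0.  ] zyaw 91.72
wrist 0.66 60374 (array([552.1,  64. ]), array([ 99.2, 105.6]), 1.8) fence s 26.5 lat 1.2 head 0.00
top 0.68 144 (array([564.5,  96.3]), array([134.3,  58.8]), 51.3) fence s 60.8 lat -13.9 head -40.50
scene 0.6 1721 (array([556.7,  90.8]), array([109., 148.]), 2.0) fence s 50.8 lat -2.5 head 0.20
```

View pics/n_wrist.png

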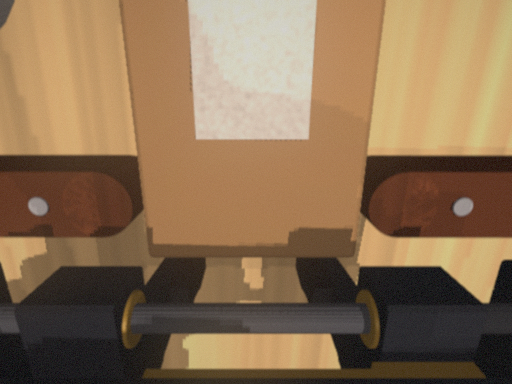

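View pics/n_scene.png

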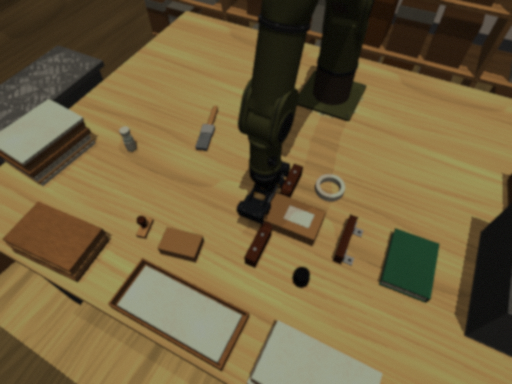

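>>> servo_tool(increments=[[[0, 0, 0.006], [0, 0, 0], 0.43], [[0, 0, 0.006], [0, 0, 0], 0.43], [[0, 0, 0.006], [0, 0, 0], 0.43], [[0, 0, 0.006], [0, 0, 0], 0.43], [[0, 0, 0.006], [0, 0, 0], 0.43], [[0, 0, 0.006], [0, 0, 0], 0.43], [[0, 0, 0.006], [0, 0, 0], 0.43], [[0, 0, 0.005], [0, 0, 0], 0.43], [[0, 0, 0.003], [0, 0, 0], 0.43]])

```text
time_s: 21.4
ee_pos: [0.5514, 0.0511, -0.0239]
eef_rot: [-0.707, -0.011, 0.011, 0.707]
wrist_force: [0.2, -3.0, 1.3]
finger_gap: 0.567
```

>>> servo_tool(increments=[[[0, 0, 0.002], [0, 0, 0], 0.43], [[0, 0, 0.002], [0, 0, 0], 0.43]])

```text
time_s: 21.65
ee_pos: [0.5513, 0.0546, -0.0239]
eef_rot: [0.707, 0.01, -0.011, -0.707]
wrist_force: [0.4, -2.1, 1.5]
finger_gap: 0.573
```

>>> servo_tool(increments=[[[0, 0, 0.001], [0, 0, 0], 0.43], [[0, 0, 0.001], [0, 0, 0], 0.43]])

```text
time_s: 21.9
ee_pos: [0.5513, 0.0566, -0.0239]
eef_rot: [-0.707, -0.011, 0.011, 0.707]
wrist_force: [-0.1, -1.7, 2.1]
finger_gap: 0.569
```

```bash
python3 -c "
from h import *
look('o',('wrist','scene'))
p,d=r.read_camera('scene'); m=r.silhouettes('fence','scene')[0]['region'].astype(np.uint8)
n,l,st,c=cv2.connectedComponentsWithStats(m)
for i in range(1,n):
    w=pts('scene',l==i,d)
    if len(w)>30: print(len(w),rect(w[w[:,2]>0.03]))
"; python3 ortho.py q 0 230
```

```text
t 21.9 pos [ 0.5513  0.0566 -0.0239] gap 0.569 F [-0.1 -1.7  2.1] q [-0.23  0.96  0.07  1.92 -0.21  0.27  0.05]
x [ 1.    0.03 -0.  ] y [-0.  0. -1.] z [-0.03  1.    0.  ] zyaw 91.71
wrist 0.79 60154 (array([549.1, 119.8]), array([ 96.2, 102.9]), 1.5) fence s 82.4 lat 2.4 head -0.30
scene 0.73 1717 (array([565.5, 152.6]), array([128.5, 142.7]), 7.4) fence s 112.3 lat -13.2 head 5.60
610 (array([551.2, 235.8]), array([130.7,  23.9]), 0.5)
597 (array([670.9,  43.3]), array([103. ,  30.5]), 1.6)
```

View pics/q_scene.png

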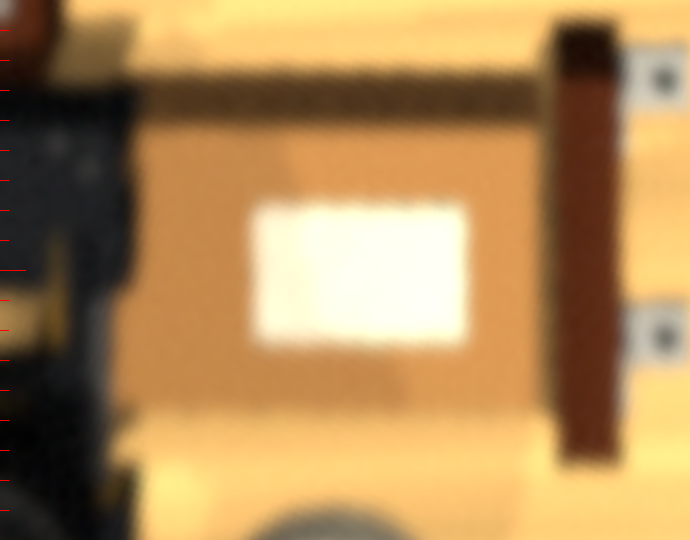

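View pics/q_top.png

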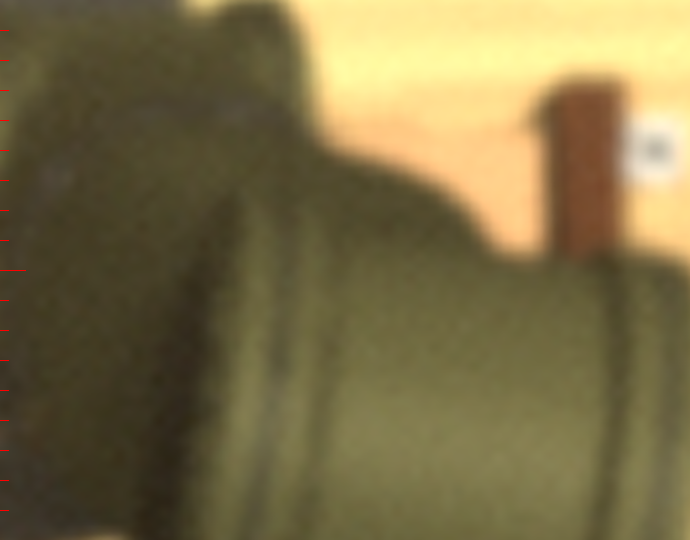

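About 5 mm remain. Creeping until contact.

>>> servo_tool(increments=[[[0, 0, 0.0015], [0, 0, 0], 0.43], [[0, 0, 0.0015], [0, 0, 0], 0.43]])

```text
time_s: 23.05
ee_pos: [0.5512, 0.0596, -0.0239]
eef_rot: [0.707, 0.011, -0.011, -0.707]
wrist_force: [0.6, -2.0, -0.2]
finger_gap: 0.564
```

>>> servo_tool(increments=[[[0, 0, 0.001], [0, 0, 0], 0.43], [[0, 0, 0.001], [0, 0, 0], 0.43]])

```text
time_s: 23.3
ee_pos: [0.5512, 0.0618, -0.0239]
eef_rot: [-0.707, -0.011, 0.011, 0.707]
wrist_force: [0.3, -1.7, 0.8]
finger_gap: 0.568
```

>>> servo_tool(increments=[[[0, 0, 0.001], [0, 0, 0], 0.43], [[0, 0, 0.0005], [0, 0, 0], 0.43]])

```text
time_s: 23.55
ee_pos: [0.551, 0.0621, -0.0239]
eef_rot: [0.707, 0.01, -0.01, -0.707]
wrist_force: [-1.0, -4.8, 1.0]
finger_gap: 0.567
```

>>> servo_tool(increments=[[[0, 0, 0.001], [0, 0, 0], 0.43], [[0, 0, 0.001], [0, 0, 0], 0.43]])

```text
time_s: 23.8
ee_pos: [0.5509, 0.0621, -0.0239]
eef_rot: [0.708, 0.01, -0.01, -0.706]
wrist_force: [0.4, -9.1, -0.9]
finger_gap: 0.568
```

>>> servo_tool(increments=[[[0, 0, 0.0015], [0, 0, 0], 0.43], [[0, 0, 0], [0, 0, 0], 0.43], [[0, 0, 0], [0, 0, 0], 0.43]])

```text
time_s: 24.18
ee_pos: [0.5509, 0.062, -0.0239]
eef_rot: [0.709, 0.01, -0.01, -0.705]
wrist_force: [0.9, -11.1, 1.3]
finger_gap: 0.571
```

```bash
python3 ortho.py s 0 230; python3 -c "
from h import *
look('s1',('wrist',))"
```

```text
t 24.77 pos [ 0.5509  0.062  -0.0239] gap 0.571 F [ -0.7 -10.9  -0.3] q [-0.24  0.96  0.08  1.92 -0.22  0.28  0.04]
x [ 1.     0.027 -0.   ] y [-0.    -0.005 -1.   ] z [-0.027  1.    -0.005] zyaw 91.57
wrist 0.85 60720 (array([549.1, 124.8]), array([ 96.6, 103.9]), 1.7) fence s 87.4 lat 2.3 head -0.10
```

View pics/s_scene.png

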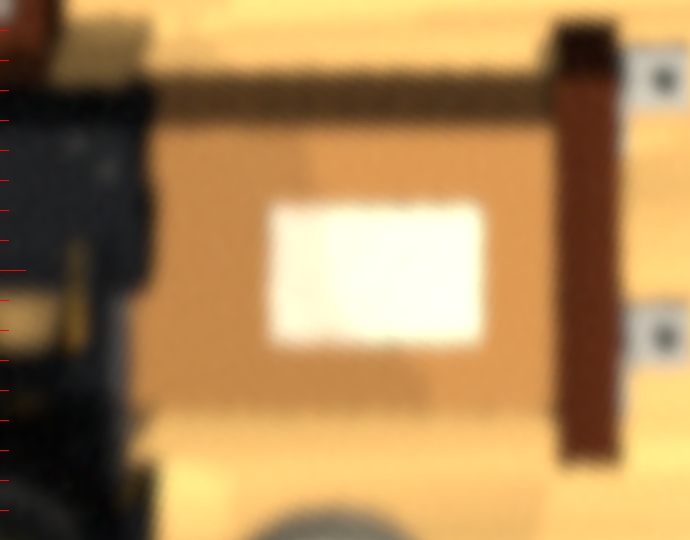

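View pics/s1_wrist.png

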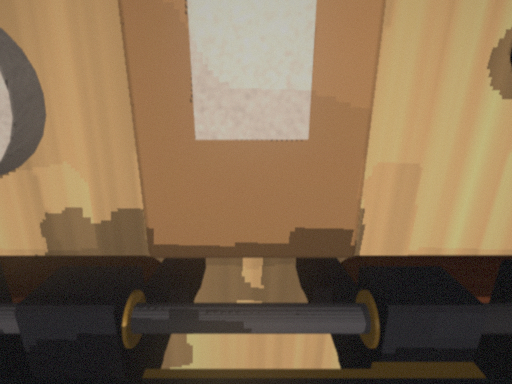

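The box is flush on the stop: the scene view shows no seam at column 556. Backing off, then lifting clear.

>>> servo_tool(increments=[[[0, 0, -0.005], [0, 0, 0], 0.43], [[0, 0, -0.005], [0, 0, 0], 0.43], [[0, 0, -0.005], [0, 0, 0], 0.43], [[0, -0.02, 0], [0, 0, 0], 0.43], [[0, -0.04, 0], [0, 0, 0], 0.43], [[0, -0.05, 0], [0, 0, 0], 0.43], [[0, -0.05, -0.03], [0, 0, 0], 0.43], [[0, -0.04, -0.05], [0, 0, 0], 0.43], [[0, 0, -0.06], [0, 0, 0], 0.43], [[0, 0, -0.06], [0, 0, 0], 0.43]])

```text
time_s: 26.12
ee_pos: [0.558, -0.1481, 0.1775]
eef_rot: [-0.707, -0.012, 0.01, 0.707]
wrist_force: [0.6, 0.7, -0.3]
finger_gap: 0.57
```

>>> servo_tool(increments=[[[0, 0, -0.06], [0, 0, 0], 0.43], [[0, 0, -0.06], [0, 0, 0], 0.43], [[0, 0, 0], [0, 0, 0], 0.43]])

```text
time_s: 26.5
ee_pos: [0.5593, -0.2743, 0.1767]
eef_rot: [0.709, 0.008, -0.007, -0.705]
wrist_force: [-0.2, -0.2, 0.9]
finger_gap: 0.57
```

```bash
python3 - <<'E'
from h import *
look('v',('top','scene'))
for cam in ['top','scene']:
    p,d=r.read_camera(cam)
    m=r.silhouettes('fence',cam)[0]['region'].astype(np.uint8)
    n,l,st,c=cv2.connectedComponentsWithStats(m)
    for i in range(1,n):
        w=pts(cam,l==i,d)
        if len(w)>30: print(cam,len(w),rect(w[w[:,2]>0.03]))
    for q in ['tape','loupe','stamp','small_box','book','glue','brush']:
        for s in r.silhouettes(q,cam)[:1]: print(cam,q,round(s['conf'],2),np.round(s['centre']),rect(pts(cam,s['region'],d)))
import ortho; ortho.run('v2',0,230)
E
```

```text
t 26.5 pos [ 0.5593 -0.2743  0.1767] gap 0.57 F [-0.2 -0.2  0.9] q [ 0.31  0.71  0.12  1.61 -0.1   0.82  0.49]
x [1.    0.021 0.001] y [ 0.001 -0.005 -1.   ] z [-0.021  1.    -0.005] zyaw 91.18
top 0.8 1179 (array([549. , 143.5]), array([ 95.1, 147.1]), 2.6) fence s 108.5 lat 0.1 head 0.80
scene 0.85 1906 (array([558.1, 150.4]), array([107.9, 152.2]), 0.6) fence s 110.4 lat -5.8 head -1.20
top 311 (array([660.7,  38.2]), array([114.9,  30. ]), 1.9)
top 366 (array([545.5, 229.9]), array([128.2,  26.7]), 2.6)
top 335 (array([444.2,  31.9]), array([112.5,  30.1]), 1.7)
top tape 0.52 [200. 235.] (array([402.6, 140. ]), array([88.6, 82.8]), 89.7)
top loupe 0.71 [197. 149.] (array([693.6, 168.4]), array([37.7, 37.2]), 81.1)
top stamp 0.63 [323. 132.] (array([ 753.8, -264.3]), array([62.5, 35.5]), 14.3)
top small_box 0.73 [285. 131.] (array([ 756.1, -143.4]), array([ 78.7, 108.1]), 10.7)
top book 0.94 [132. 195.] (array([541.1, 396.4]), array([161. , 115.6]), 2.8)
top glue 0.63 [387. 195.] (array([ 533.9, -479.7]), array([33. , 38.7]), 89.2)
top brush 0.62 [237. 205.] (array([548.1, 143.6]), array([326.6, 247.5]), 1.7)
scene 524 (array([447. ,  36.6]), array([116.4,  30.8]), 1.9)
scene 652 (array([550. , 236.1]), array([131.7,  25.3]), 2.0)
scene 672 (array([664.8,  42.8]), array([115.6,  30.3]), 1.8)
scene tape 0.66 [334. 185.] (array([406.2, 142.4]), array([85.2, 81.5]), 9.8)
scene loupe 0.85 [302. 273.] (array([696.5, 170.2]), array([48.7, 44.1]), 72.6)
scene stamp 0.7 [145. 224.] (array([ 752.7, -261.9]), array([66.7, 37.8]), 16.0)
scene small_box 0.82 [181. 245.] (array([ 757.8, -143.6]), array([ 66. , 116.3]), 11.1)
scene book 0.69 [410. 266.] (array([542.4, 399.9]), array([157.9, 111.2]), 2.9)
scene glue 0.53 [128. 139.] (array([ 536.5, -473.6]), array([30. , 31.3]), 40.3)
scene brush 0.61 [206. 131.] (array([ 351.9, -304.4]), array([200.6,  49.8]), 23.7)
```

View pics/v2_scene.png

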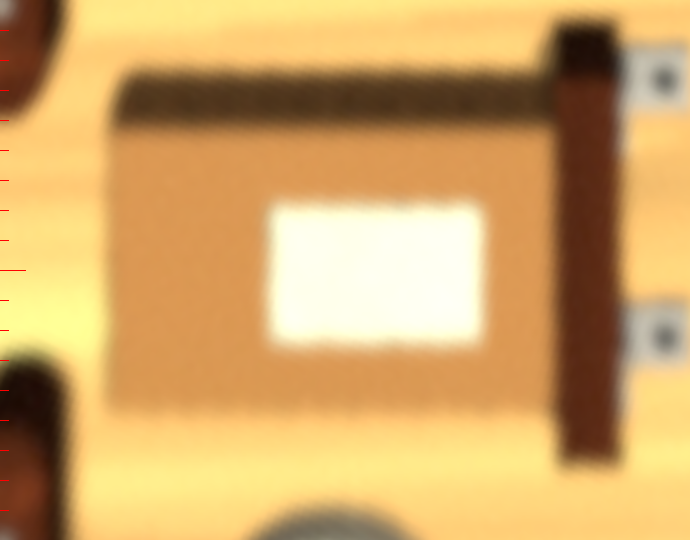

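View pics/v2_top.png

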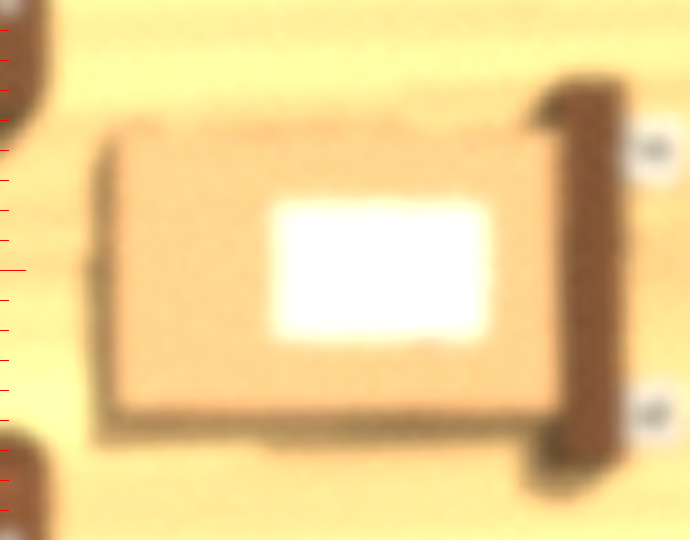

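View pics/v_top.png

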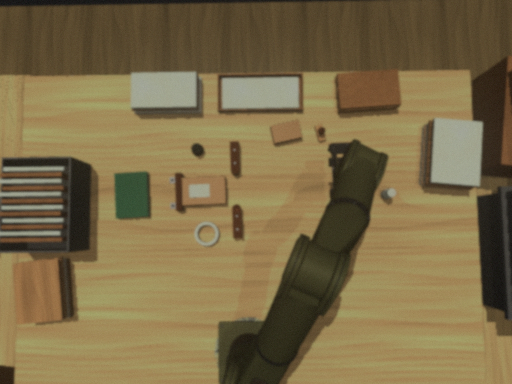

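```bash
python3 -c "
from h import *
tool(); print(r.job_done())"
```

```text
t 28.2 pos [ 0.5611 -0.2669  0.1751] gap 0.572 F [-0.3 -0.2  0.1] q [ 0.31  0.71  0.12  1.61 -0.1   0.82  0.49]
x [1.   0.03 0.  ] y [ 0.  0. -1.] z [-0.03  1.    0.  ] zyaw 91.72
the job is handed in; nothing more can be done
None
```

The postcard box is through the gap and resting squared up against the stop board. I handed the job in at 28.2 s, inside the 64 s limit.

I pushed from behind with the half-open fingers. A short straight push and a gentle arc turned the box about 15° into line. I then pushed it straight through and pressed it onto the stop at about 11 N. Finally I backed off, lifted and withdrew the hand.

**Last checks:**
- **Box:** its centre is 108 to 110 mm past the rails' centre line, against a target of 110. Both corrected overhead views show its end flush with the stop with no seam, and its rear clear of the rails. The network outlines gave headings of +0.8° (top) and −1.2° (scene). They disagree because the scene outline included a side face. The last wrist reading at contact was −0.1°.
- **Bystanders:** all seven are where they started, to within measuring noise. The top camera's final "brush" report was a wrong detection because the arm hid it; the scene camera shows the brush in place.
- **Hand:** at about 0.18 m height, touching nothing, with wrist force near zero.

**What disagreed:** the fingertips really end about 38 mm above the reported TCP. On my first approach they passed over the lid without moving the box. The wrist and scene depth pictures agreed on this, so I worked 38 mm deeper, down to a reported height of −24 mm.

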